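# Step a link plate under the vise pointer

### The arm

A 6-joint arm with a two-finger parallel gripper is mounted at the origin on the work surface. World frame = base frame: x ahead of the robot, y to its left, z up, the work surface at z = 0. Lengths are in m, angles in degrees, forces in N, time in s.
With the tool pointing down it reaches from about 0.4 to 0.825 m from the base axis. Payload 7 kg.
Tool frame: the origin (TCP) lies where the fingers leave the gripper's body, on its centre line; the fingertips stand 66 mm ahead of it and the grasp point (between the pads) lies 47 mm ahead of it; z points along the fingers, y is the direction in which the jaws open and shut (so a half turn about z gives the same grasp; the last joint's range is limited). The gripper opens to 88 mm and grips with 3 to 60 N. Pads are 19 mm wide; open, the fingers measure 130 mm over their backs; the gripper's body (78 mm by 193 mm) begins 47 mm behind the grasp point.
Start: joints at [-51.618, 20.546, 0.682, 0, -70.136, -16.507], TCP at [0.251, -0.626, 0.292] pointing down, gripper open.
Joint ranges: [-176.03, 176.03], [-82.01, 121.73], [-58.28, 71.71], [-173.87, 95.51], [-174.79, -0.11], [-173.66, 173.66]. Speed limits (degrees/s): [136.94, 136.94, 172.46, 180, 180, 180].

### API

Orientations are given as [roll, pitch, yaw] about the fixed x, y, z axes, in that order (R = Rz(yaw) Ry(pitch) Rx(roll)).
In Python, from plant import get_obs, snapshot, close_job gives the robot as it stands.
- The arm moves only by the tool play_rows, never from a script. Its argument "series" is a list of rows, each a list of 5 numbers: the opening in per cent of the stroke, from 0 (shut) to 100 (fully open), then the shift along the tool's x, y, z in m, then the turn about the tool's z in degrees. In form: [[jaw, dx, dy, dz, spin], ...]. A call has 1 to 10 rows; each row is the pose to reach, as a shift and turn from the pose commanded when the call began, along the tool's axes at that moment; what a row does not reach only later rows make up. A row lasts 1/10 s, in which the tool goes at most 50 mm and 8.59 degrees, less where a joint would pass 70% of its speed; a pose out of reach is approached as far as the arm can. A call with a gripper value outside its range is refused whole. The fingers move at their own pace and stop on an object; the grip force is fixed at half the most. Time passes only in rows, so rows that repeat a pose let the fingers close. It gives the time, the measured TCP pose, the force and the opening at its end, in the units of the state.
- get_obs(): the state, without advancing time (a new reading comes with each control period).
- snapshot(name): name is "side" or "top"; returns a dict with "frame" (400x640x3 uint8, red, green, blue), "z_map" (400x640 float32, m along the optical axis (not along the pixel's ray), 0 where there is no reading), "mtx" (3x3 intrinsics, pixels), "D" ([k1, k2, p1, p2, k3] as OpenCV has them; the pictures are not rectified), "camera_from_world" (4x4, takes a point from world to camera coordinates). Camera axes: x right, y up, looking along -z (the intrinsics and any distortion apply to the point x, -y, -z); pixel columns grow to the right and rows downward; lengths in m; the calibration is good to about 2 mm. A picture is of the moment at which its call begins.
- close_job(): hands the job in, once; it reports no verdict.
The state is a dict: "clock": time; "joint_pos": joint angles; "qvel": joint speeds; "tau": joint torques, N m; "tool_pos": TCP position; "orientation": TCP orientation; "force": force on the tool from outside, world axes, zero at the start; "moment": the same for the moment, N m; "opening": finger opening in m.
Only numpy, scipy, OpenCV 4.12 (cv2) and the standard library are available. Lean on these libraries where they do the work, as an engineer would, in place of code of your own. Each camera call takes 0.05 s, during which the arm holds its last target.

### The job

Take the sliding table by its upright black post and slide it until the larger hole of the steel link plate stands under the fixed pointer; pause there about a second. Then slide it on until the smaller hole of the same plate stands under the pointer, and leave it there with the post let go.

Things in the scene. Friction and masses are not known exactly. Their poses are not given: they have to be found in the camera images.
- post_grip (a point): Grip point on the axis of the black post (24 mm diameter, top 20 mm higher, foot 35 mm lower) at the robot's end of a 190 x 130 mm aluminium sliding table, top 51 mm above the bench. It slides level along this point's x (long side, 135 mm travel) and y (110 mm), cannot turn or lift, moves with 2 to 6 N, stays where left. Both holes can reach the pointer.
- pointer_tip (a point): Tip of the fixed pointer: a dark 9 mm rod clamped in the small grey vise (130 mm high), coming level along -y of this frame 117 mm above the bench, then bent straight down to end 9 mm above the link plate. x and y are parallel to the slides. The vise begins 165 mm to the +y side. The post never comes nearer than 50 mm to the pointer; nothing stands beside the post.
- big_hole (a point): Centre of the larger hole (22 mm) at the top face of the link plate, in its broad 44 mm round end. The flat 6 mm steel plate narrows to its other end and is screwed down on the sliding table by its middle, 100 mm from the post along the long side, at any angle in plan. It does not turn on the table and moves exactly as the post does.
- small_hole (a point): Centre of the smaller hole (13 mm) at the top face of the same plate, in its narrow 28 mm round end, 76 mm from the larger hole. The dark screw head midway between the holes is not a hole.

How it is judged (in metres and radians):
On the way, in this order (a step that is already met when the one before it is completed fails the run):
1. the larger hole stands under the pointer for 0.7 s (horizontal distance between big_hole and pointer_tip below 0.01 m), for 0.7 s.
2. then the smaller hole stands under the pointer for 0.7 s (horizontal distance between small_hole and pointer_tip below 0.01 m), for 0.7 s.
At the end, for the whole second after the job is handed in: The centre of the smaller hole is within 10 mm, seen from above, of the pointer's tip and stays there (horizontal distance between small_hole and pointer_tip below 0.01 m); the robot touches nothing.
It also fails if it takes over 38 s, if anything falls off the work surface, if the arm or the gripper's body presses on something with over 40 N, if the wrist force passes 120 N, or if a joint passes its speed limit or range.

## Working session

There is one attempt and no reset: what is moved stays moved. The work goes in short steps, Python scripts to look and compute and a tool call to move; the robot and the scene stay as the last step left them, time stands still between calls to the robot, and variables do not carry over. Pictures are saved under pics/ and viewed, and the job is handed in when it is done.

Besides the shell and the picture viewer there is one more tool, called after "Request:" as a command line: name --pt "numbers of a row" for each row, then --argument value for the rest. play_rows: Moves the arm, as the interface text tells. Its arguments: {"type":"object","properties":{"series":{"type":"array"}},"required":["series"]}

```bash
mkdir -p pics; ls
python3 - <<'E'
from plant import *
import cv2,numpy as np
o=get_obs();print(o)
for n in("side","top"):
    s=snapshot(n);cv2.imwrite(f"pics/{n}0.png",s["frame"][...,::-1]);np.savez(f"{n}0.npz",**s)
    print(s["mtx"],s["D"],s["camera_from_world"],(s["z_map"]>0).mean())
E
```

```text
pics
{'clock': 0.0, 'joint_pos': array([-5.16190850e+01,  2.05889696e+01,  6.35520110e-01, -1.88787749e-02,
       -7.01369295e+01, -1.65071009e+01]), 'qvel': array([ 0.03398665, -0.03658026,  0.03209037,  0.03542621,  0.00964731,
       -0.05489805]), 'tau': array([ 1.01296533e-03, -5.82719600e+01,  2.93048805e+01,  6.99729055e+00,
        6.71991846e-03, -1.97855657e-04]), 'tool_pos': array([ 0.25132284, -0.62606466,  0.29126761]), 'orientation': array([ 1.79908303e+02, -8.66594770e-03, -1.58132607e+02]), 'force': array([0.39729714, 0.51634419, 0.48512469]), 'moment': array([-0.03935674,  0.0268111 , -0.00119739]), 'opening': 0.08708714558051704}
[[421.28323766   0.         316.68791061]
 [  0.         421.28323766 202.04698504]
 [  0.           0.           1.        ]] [-0.08770078  0.          0.          0.          0.        ] [[-0.82172226 -0.56944281  0.02252593  0.46266317]
 [ 0.37048044 -0.50374388  0.78037577 -0.31239842]
 [-0.43303208  0.64959755  0.62490498 -0.45322235]
 [ 0.          0.          0.          1.        ]] 0.996078125
[[423.31457877   0.         309.26703833]
 [  0.         423.31457877 205.37179996]
 [  0.           0.           1.        ]] [-0.11149919  0.          0.          0.          0.        ] [[ 0.00275262 -0.99993428  0.01112875 -0.06894719]
 [ 0.9897262   0.00431504  0.14291053 -0.58531971]
 [-0.14294916  0.01062103  0.98967304 -0.6916953 ]
 [ 0.          0.          0.          1.        ]] 0.99608203125
```

View pics/side0.png

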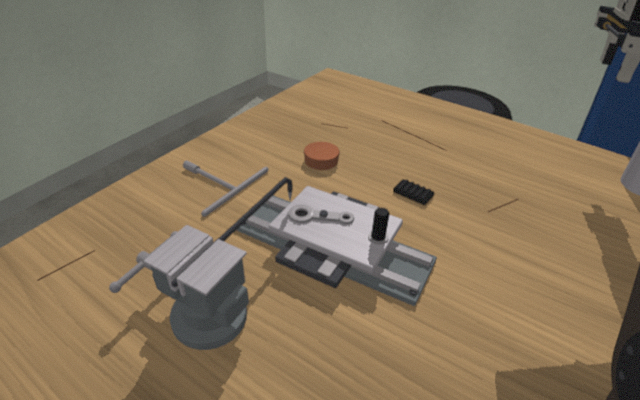

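View pics/top0.png

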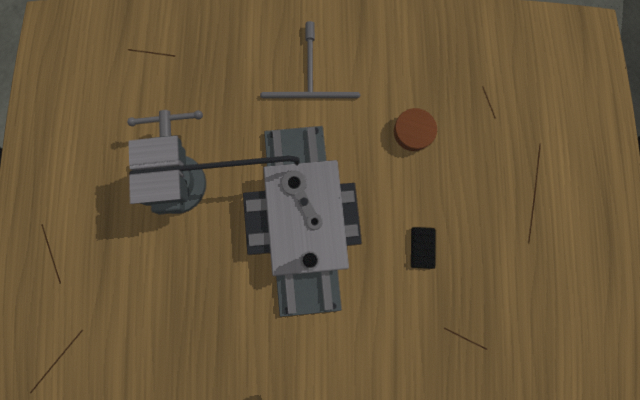

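The side view shows the vise, with the rod's bend at about (290,182), the big hole at (301,213), the small hole at (347,217) and the post at (380,222). In the top view, the big hole is at (294,183), the small hole at (314,221), the post top at (310,260) and the rod bend at (296,160). I'll zoom in next.

Run:
```python
import cv2
a=cv2.imread("pics/top0.png")[140:290,240:370];b=cv2.imread("pics/side0.png")[165:275,260:410]
cv2.imwrite("pics/topz.png",cv2.resize(a,None,fx=4,fy=4,interpolation=cv2.INTER_CUBIC))
cv2.imwrite("pics/sidez.png",cv2.resize(b,None,fx=5,fy=5,interpolation=cv2.INTER_CUBIC))
```

```text
(no output)
```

View pics/topz.png

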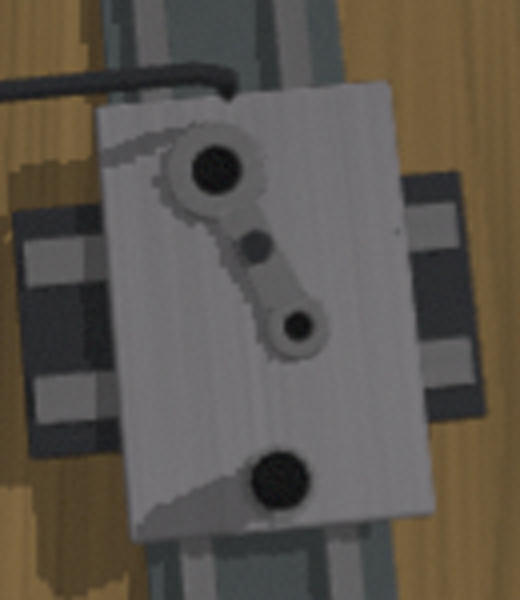

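View pics/sidez.png

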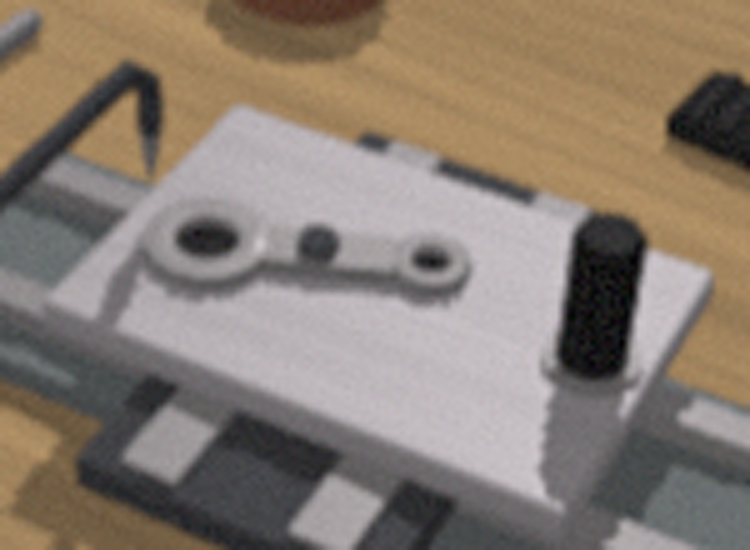

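```bash
cat > h.py <<'E'
import cv2,numpy as np
def ray(s,uv):
    p=cv2.undistortPoints(np.array([[uv]],float),s["mtx"],s["D"])[0,0]
    T=s["camera_from_world"];R=T[:3,:3]
    return -R.T@T[:3,3], R.T@np.array([p[0],-p[1],-1.])
def onz(s,uv,z):
    c,d=ray(s,uv);return c+d*(z-c[2])/d[2]
def dep(s,uv):
    c,d=ray(s,uv);return c+d*float(s["z_map"][int(round(uv[1])),int(round(uv[0]))])
def proj(s,P):
    T=s["camera_from_world"];q=T[:3,:3]@P+T[:3,3];q=q*[1,-1,-1]
    return cv2.projectPoints(q[None],np.zeros(3),np.zeros(3),s["mtx"],s["D"])[0].ravel()
E
python3 - <<'E'
from h import *
np.set_printoptions(precision=4,suppress=True)
t=dict(np.load("top0.npz"));s=dict(np.load("side0.npz"))
T=lambda x,y:((x+.5)/4-.5+240,(y+.5)/4-.5+140)
S=lambda x,y:((x+.5)/5-.5+260,(y+.5)/5-.5+165)
print("big",onz(t,T(216,169),.057),onz(s,S(207,237),.057))
print("small",onz(t,T(298,326),.057),onz(s,S(432,259),.057))
print("tip",onz(t,T(229,99),.066),onz(s,S(151,176),.066))
print("post",onz(t,T(280,480),.106),onz(s,S(610,236),.106), dep(t,T(280,480)),dep(s,S(610,236)))
print("table",dep(t,T(180,420)),dep(s,S(450,400)))
for a in [(98,110),(388,83),(434,513),(133,540)]: print(onz(t,T(*a),.051))
for a in [(50,305),(240,105),(713,275),(570,515)]: print(onz(s,S(*a),.051))
# tip ray closest
A,b=[],[]
for c,d in(ray(t,T(229,99)),ray(s,S(151,176))):
    d/=np.linalg.norm(d);P=np.eye(3)-np.outer(d,d);A.append(P);b.append(P@c)
print("tri",np.linalg.lstsq(np.vstack(A),np.hstack(b),rcond=None)[0])
E
```

```text
big [ 0.624  -0.0398  0.057 ] [ 0.6242 -0.0393  0.057 ]
small [ 0.5566 -0.075   0.057 ] [ 0.5565 -0.0747  0.057 ]
tip [ 0.6526 -0.0453  0.066 ] [ 0.6527 -0.0456  0.066 ]
post [ 0.4911 -0.067   0.106 ] [ 0.4907 -0.0655  0.106 ] [ 0.491  -0.067   0.1072] [ 0.4908 -0.0657  0.1058]
table [ 0.5171 -0.0252  0.05  ] [ 0.518  -0.0235  0.0538]
[0.6511 0.0119 0.051 ]
[ 0.6639 -0.1143  0.051 ]
[ 0.4782 -0.1326  0.051 ]
[ 0.4666 -0.006   0.051 ]
[0.6495 0.0136 0.051 ]
[ 0.6637 -0.1137  0.051 ]
[ 0.478  -0.1304  0.051 ]
[ 0.4648 -0.0052  0.051 ]
tri [ 0.6525 -0.0453  0.0662]
```

Both cameras agree to about 1 mm, and the hole spacing comes out at 76.2 mm as specified. Next I'll work out the approach.

```bash
cat >> h.py <<'E'
from scipy.spatial.transform import Rotation as Ro
def rel(o,P,yaw=None):
    R=Ro.from_euler('xyz',o["orientation"],degrees=True).as_matrix()
    d=R.T@(np.array(P)-o["tool_pos"])
    sp=0 if yaw is None else -((yaw-o["orientation"][2]+180)%360-180)
    return d.round(4),round(sp,2)
E
python3 - <<'E'
from h import *; from plant import *
o=get_obs();print(rel(o,[.491,-.0665,.22],-174.5),o["clock"])
E
```

```text
(array([-0.4309,  0.4299,  0.0719]), np.float64(16.37)) 0.1
```

Request:
play_rows --pt "100 -0.013 0.013 0 0.5" --pt "100 -0.039 0.039 0 1.5" --pt "100 -0.069 0.069 0 2.6" --pt "100 -0.101 0.101 0 3.8" --pt "100 -0.133 0.133 0 5" --pt "100 -0.165 0.165 0 6.3" --pt "100 -0.197 0.197 0 7.5" --pt "100 -0.229 0.229 0 8.7" --pt "100 -0.261 0.261 0 10" --pt "100 -0.293 0.292 0.01 11.2"

```text
clock: 1.1
tool_pos: [0.4154, -0.2446, 0.2832]
orientation: [-179.9, 0.1, -169.4]
force: [1.1, 0.5, -0.7]
opening: 0.0878
```

Run:
```python
from h import *; from plant import *
o=get_obs();print(rel(o,[.491,-.0665,.22],-174.5),o["clock"],o["tool_pos"],o["orientation"],o["force"])
```

```text
(array([-0.1071,  0.1612,  0.0632]), np.float64(5.13)) 1.1 [ 0.41536284 -0.24461056  0.28317486] [-1.79941505e+02  1.27700619e-01 -1.69365532e+02] [ 1.09915387  0.46416189 -0.70092088]
```

Request:
play_rows --pt "100 -0.024 0.036 0.01 1" --pt "100 -0.046 0.069 0.022 2.2" --pt "100 -0.066 0.099 0.034 3.2" --pt "100 -0.083 0.125 0.046 4" --pt "100 -0.096 0.145 0.056 4.6" --pt "100 -0.104 0.156 0.061 5" --pt "100 -0.107 0.161 0.063 5.1" --pt "100 -0.107 0.161 0.063 5.1"

```text
clock: 1.9
tool_pos: [0.4898, -0.0678, 0.2188]
orientation: [-180.0, -0.1, -174.4]
force: [0.4, 0.3, 0.4]
opening: 0.0878
```

Run:
```python
from h import *; from plant import *
o=get_obs();print(rel(o,[.491,-.0665,.138],-174.5),o["clock"],o["tool_pos"],o["orientation"],o["force"])
```

```text
(array([-0.0014,  0.0012,  0.0808]), np.float64(0.13)) 1.9 [ 0.48982022 -0.0678341   0.21879402] [-1.79994778e+02 -5.44228731e-02 -1.74366094e+02] [0.42299749 0.30508825 0.39504214]
```

Request:
play_rows --pt "100 -0.001 0.001 0.008 0" --pt "100 -0.001 0.001 0.022 0" --pt "100 -0.001 0.001 0.037 0" --pt "100 -0.001 0.001 0.052 0" --pt "100 -0.001 0.001 0.065 0" --pt "100 -0.001 0.001 0.074 0" --pt "100 -0.001 0.001 0.079 0" --pt "100 -0.001 0.001 0.081 0" --pt "100 -0.001 0.001 0.081 0"

```text
clock: 2.8
tool_pos: [0.4909, -0.0673, 0.1383]
orientation: [-180.0, 0.0, -174.4]
force: [0.5, -0.7, 0.5]
opening: 0.0877
```

Request:
play_rows --pt "60 0 0 0 0" --pt "45 0 0 0 0" --pt "35 0 0 0 0" --pt "28 0 0 0 0" --pt "20 0 0 0 0" --pt "10 0 0 0 0" --pt "10 0 0 0 0" --pt "10 0 0 0 0"

```text
clock: 3.6
tool_pos: [0.4908, -0.0671, 0.1381]
orientation: [-180.0, -0.0, -174.4]
force: [0.1, 0.1, -0.2]
opening: 0.0298
```

Run:
```python
from h import *; from plant import *
o=get_obs();print(o["clock"],o["tool_pos"],o["orientation"],o["force"],o["opening"])
t=snapshot("top");s=snapshot("side");np.savez("top1.npz",**t);np.savez("side1.npz",**s)
a=t["frame"][140:290,240:370,::-1];b=s["frame"][165:275,260:410,::-1]
cv2.imwrite("pics/topz1.png",cv2.resize(a,None,fx=4,fy=4,interpolation=cv2.INTER_CUBIC))
cv2.imwrite("pics/sidez1.png",cv2.resize(b,None,fx=5,fy=5,interpolation=cv2.INTER_CUBIC))
```

```text
3.6 [ 0.49076804 -0.06711726  0.13814061] [-1.79999903e+02 -3.37101199e-03 -1.74423773e+02] [ 0.1454791   0.10303161 -0.22739039] 0.029790887834420476
```

View pics/sidez1.png

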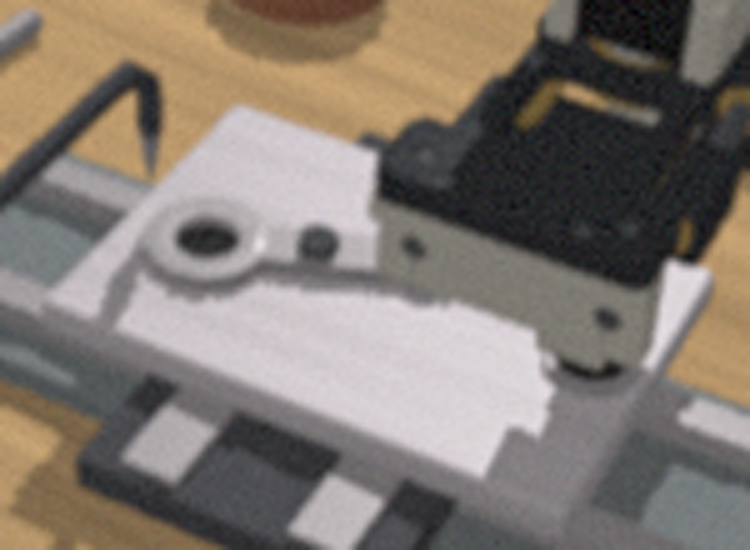

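View pics/topz1.png

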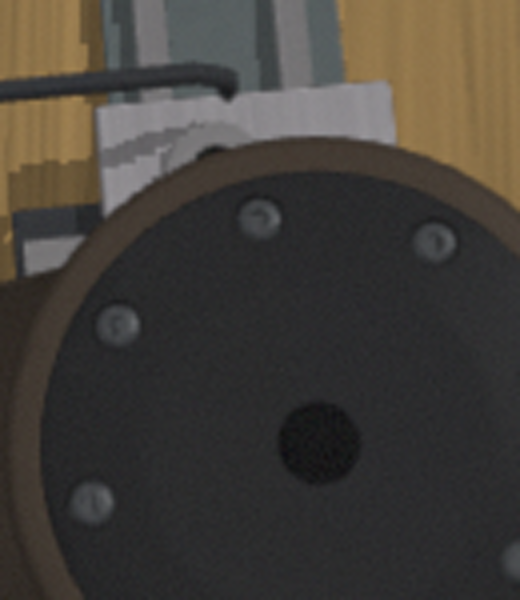

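The table hasn't moved: in the side view the big hole is still at crop (207,237). The fingers straddle the post and are still closing, with the opening at 30 mm on a 24 mm post. I'll finish the grip.

Request:
play_rows --pt "0 0 0 0 0" --pt "0 0 0 0 0" --pt "0 0 0 0 0" --pt "0 0 0 0 0"

```text
clock: 4.1
tool_pos: [0.4908, -0.0671, 0.1381]
orientation: [180.0, -0.0, -174.4]
force: [0.3, -0.1, -0.5]
opening: 0.0234
```

Run:
```python
from h import *; from plant import *
o=get_obs();print(o["clock"],o["tool_pos"],o["force"],o["opening"]);p=o["tool_pos"]
print(rel(o,p+[.0285,-.0058,0]),rel(o,p+[.0676+.0285,.0353-.0058,0]))
s=snapshot("side")
b=s["frame"][165:275,260:410,::-1]
cv2.imwrite("pics/sidez2.png",cv2.resize(b,None,fx=5,fy=5,interpolation=cv2.INTER_CUBIC))
```

```text
4.1 [ 0.49079712 -0.06708931  0.13814372] [ 0.28761424 -0.10534083 -0.46153179] 0.02335477473774807
(array([-0.0278, -0.0085, -0.    ]), 0) (array([-0.0985,  0.02  ,  0.    ]), 0)
```

View pics/sidez2.png

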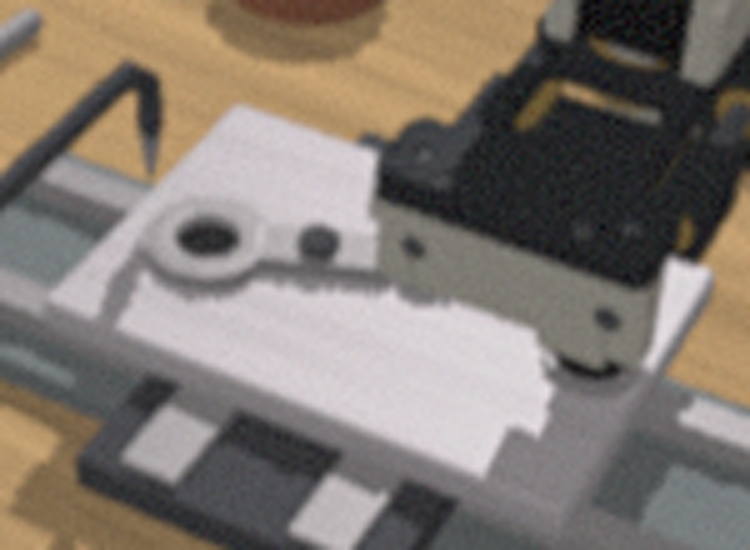

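The post is gripped (opening 23 mm), and the table is still where it was, with the big hole at crop (208,237). Next I slide the larger hole under the pointer.

Request:
play_rows --pt "0 -0.002 -0.001 0 0" --pt "0 -0.006 -0.002 0 0" --pt "0 -0.011 -0.0035 0 0" --pt "0 -0.016 -0.005 0 0" --pt "0 -0.021 -0.0065 0 0" --pt "0 -0.025 -0.0078 0 0" --pt "0 -0.027 -0.0083 0 0" --pt "0 -0.028 -0.0085 0 0" --pt "0 -0.028 -0.0085 0 0" --pt "0 -0.028 -0.0085 0 0"

```text
clock: 5.15
tool_pos: [0.5198, -0.0729, 0.1382]
orientation: [-180.0, 0.0, -174.4]
force: [0.9, -0.0, -2.0]
opening: 0.0234
```

Run:
```python
from h import *; from plant import *
o=get_obs();p=o["tool_pos"];print(o["clock"],p,p-[.49079712,-.06708931,.13814372],o["force"],o["opening"])
s=snapshot("side");t=snapshot("top")
for z,S in(("a",s),("b",t)): np.savez(f"big_{z}.npz",**S)
cv2.imwrite("pics/sidez3.png",cv2.resize(s["frame"][165:275,260:410,::-1],None,fx=5,fy=5,interpolation=cv2.INTER_CUBIC))
cv2.imwrite("pics/topz3.png",cv2.resize(t["frame"][120:240,240:370,::-1],None,fx=4,fy=4,interpolation=cv2.INTER_CUBIC))
```

```text
5.15 [ 0.51980661 -0.07289852  0.13816789] [ 2.90094906e-02 -5.80920905e-03  2.41662110e-05] [ 0.86535432 -0.04678124 -2.04257136] 0.023356720066059374
```

View pics/sidez3.png

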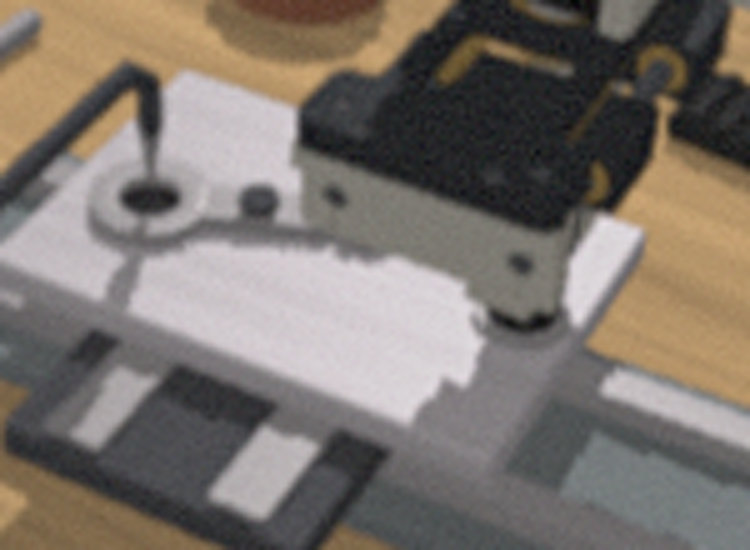

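View pics/topz3.png

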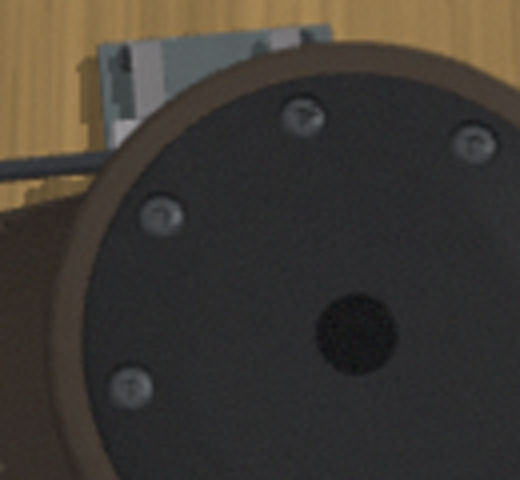

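In the side view the big hole is now at crop (151,197), directly below the tip. The wrist hides it in the top view. I'll hold here and measure.

Request:
play_rows --pt "0 0 0 0 0" --pt "0 0 0 0 0" --pt "0 0 0 0 0" --pt "0 0 0 0 0" --pt "0 0 0 0 0" --pt "0 0 0 0 0" --pt "0 0 0 0 0" --pt "0 0 0 0 0" --pt "0 0 0 0 0" --pt "0 0 0 0 0"

```text
clock: 6.25
tool_pos: [0.5195, -0.0729, 0.1382]
orientation: [-180.0, -0.0, -174.4]
force: [2.1, -1.0, -2.6]
opening: 0.0231
```

Run:
```python
from h import *; from plant import *
s=dict(np.load("big_a.npz"))
S=lambda x,y:((x+.5)/5-.5+260,(y+.5)/5-.5+165)
print(onz(s,S(151,197),.057))
o=get_obs();p=o["tool_pos"];print(o["clock"],p,rel(o,[.4908+.0961,-.0671+.0295,.1381],-174.4))
```

```text
[ 0.65259739 -0.04517997  0.057     ]
6.25 [ 0.51947894 -0.07288934  0.13815799] (array([-0.0705,  0.0286,  0.0001]), np.float64(-0.03))
```

The big hole measured (0.6526, -0.0452) against the tip at (0.6526, -0.0454), held for over 1 s. Now on to the small hole.

Request:
play_rows --pt "0 -0.003 0.001 0 0" --pt "0 -0.01 0.004 0 0" --pt "0 -0.02 0.008 0 0" --pt "0 -0.031 0.0125 0 0" --pt "0 -0.042 0.017 0 0" --pt "0 -0.053 0.0215 0 0" --pt "0 -0.062 0.025 0 0" --pt "0 -0.068 0.0275 0 0" --pt "0 -0.0705 0.0286 0 0" --pt "0 -0.0705 0.0286 0 0"

```text
clock: 7.25
tool_pos: [0.5878, -0.037, 0.1382]
orientation: [180.0, 0.1, -174.4]
force: [1.0, -1.0, -1.1]
opening: 0.0235
```

Run:
```python
from h import *; from plant import *
o=get_obs();p=o["tool_pos"];print(o["clock"],p,p-[.49079712,-.06708931,.13814372],o["force"],o["opening"])
s=snapshot("side");np.savez("small_a.npz",**s)
cv2.imwrite("pics/sidez4.png",cv2.resize(s["frame"][150:270,230:380,::-1],None,fx=5,fy=5,interpolation=cv2.INTER_CUBIC))
```

```text
7.25 [ 0.58784468 -0.03703994  0.13818843] [9.70475602e-02 3.00493652e-02 4.47068407e-05] [ 0.97311463 -1.04142096 -1.13511249] 0.02345684413176352
```

View pics/sidez4.png

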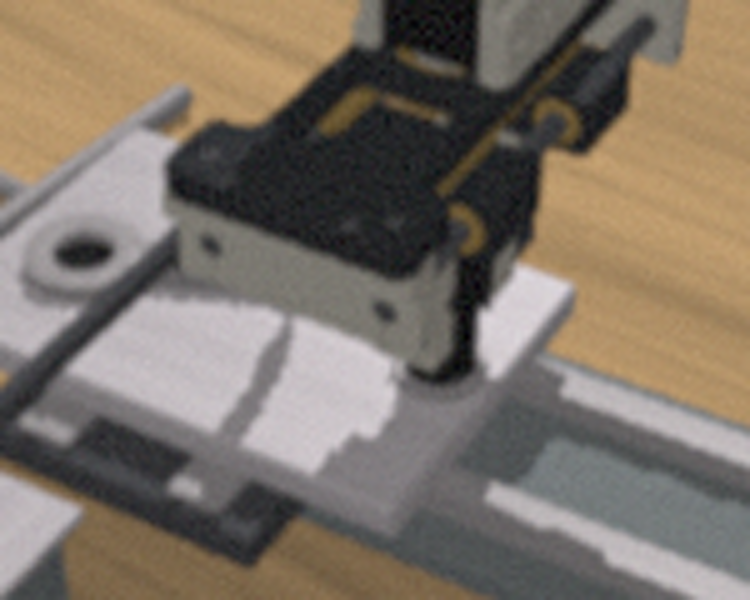

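Run:
```python
from h import *
s=dict(np.load("small_a.npz"))
S=lambda x,y:((x+.5)/5-.5+230,(y+.5)/5-.5+150)
b=onz(s,S(82,250),.057);print(b,"small~",b+[-.0675,-.0352,0])
```

```text
[ 0.72188429 -0.00945046  0.057     ] small~ [ 0.65438429 -0.04465046  0.057     ]
```

Request:
play_rows --pt "0 0 0 0 0" --pt "0 0 0 0 0" --pt "0 0 0 0 0" --pt "0 0 0 0 0" --pt "0 0 0 0 0" --pt "0 0 0 0 0" --pt "0 0 0 0 0" --pt "0 0 0 0 0" --pt "0 0 0 0 0" --pt "0 0 0 0 0"

```text
clock: 8.3
tool_pos: [0.5869, -0.0376, 0.1382]
orientation: [-180.0, 0.0, -174.4]
force: [1.7, 2.4, -0.2]
opening: 0.0232
```

The small hole is within about 2 mm of the tip and has settled. I'll release the post and lift.

Request:
play_rows --pt "30 0 0 0 0" --pt "35 0 0 0 0" --pt "45 0 0 0 0" --pt "60 0 0 0 0" --pt "75 0 0 0 0" --pt "90 0 0 0 0" --pt "90 0 0 0 0" --pt "90 0 0 0 0" --pt "90 0 0 0 0" --pt "90 0 0 0 0"

```text
clock: 9.3
tool_pos: [0.5869, -0.0375, 0.1382]
orientation: [-180.0, 0.0, -174.4]
force: [0.1, -0.5, 0.3]
opening: 0.0785
```

Request:
play_rows --pt "90 0 0 -0.005 0" --pt "90 0 0 -0.015 0" --pt "90 0 0 -0.03 0" --pt "90 0 0 -0.05 0" --pt "90 0 0 -0.07 0" --pt "90 0 0 -0.09 0" --pt "90 0 0 -0.11 0" --pt "90 0 0 -0.125 0" --pt "90 0 0 -0.135 0" --pt "90 0 0 -0.14 0"

```text
clock: 10.3
tool_pos: [0.5871, -0.0375, 0.2797]
orientation: [180.0, 0.1, -174.4]
force: [0.1, -0.6, 0.1]
opening: 0.079
```

Request:
play_rows --pt "90 0.01 0 0 0" --pt "90 0.03 0 0 0" --pt "90 0.055 0 0 0" --pt "90 0.08 0 0 0" --pt "90 0.1 0 0 0" --pt "90 0.115 0 0 0" --pt "90 0.125 0 0 0" --pt "90 0.13 0 0 0" --pt "90 0.13 0 0 0" --pt "90 0.13 0 0 0"

```text
clock: 11.3
tool_pos: [0.458, -0.05, 0.2782]
orientation: [-180.0, 0.0, -174.4]
force: [0.3, -0.0, -0.1]
opening: 0.0787
```

Run:
```python
from h import *; from plant import *
o=get_obs();print(o["clock"],o["tool_pos"],o["force"],o["opening"])
s=snapshot("side");t=snapshot("top");np.savez("end_a.npz",**s);np.savez("end_b.npz",**t)
cv2.imwrite("pics/sidez5.png",cv2.resize(s["frame"][150:270,230:380,::-1],None,fx=5,fy=5,interpolation=cv2.INTER_CUBIC))
cv2.imwrite("pics/top5.png",t["frame"][...,::-1])
```

```text
11.3 [ 0.45803367 -0.05004341  0.27816633] [ 0.31303887 -0.00323322 -0.13102552] 0.07872229125555259
```

View pics/sidez5.png

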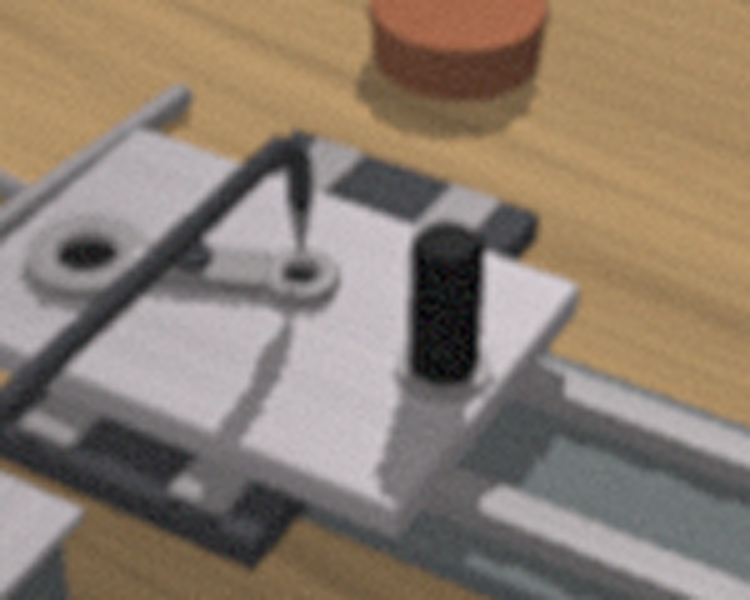

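View pics/top5.png

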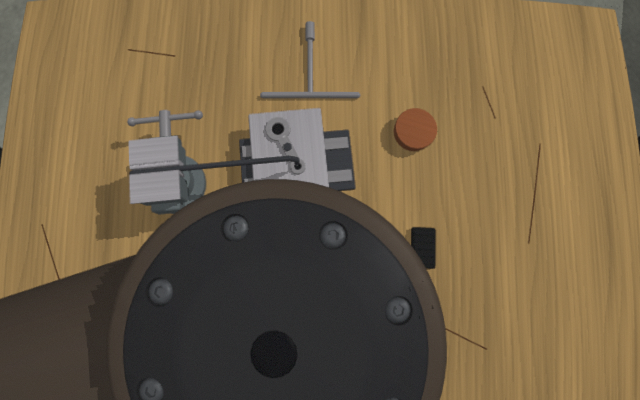

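The side view shows the small hole at crop (301,270), directly under the tip at (301,251). In the top view the small hole is at about (297,166), next to the rod's end. The post stands free and the gripper is clear, so I'll hand in after a final number.

Run:
```python
from h import *; from plant import *
s=dict(np.load("end_a.npz"))
S=lambda x,y:((x+.5)/5-.5+230,(y+.5)/5-.5+150)
h=onz(s,S(301,270),.057);t=onz(s,S(301,251),.066);print(h,t,np.hypot(*(h-t)[:2]))
print(close_job())
```

```text
[ 0.65327014 -0.04605448  0.057     ] [ 0.65269014 -0.04555641  0.066     ] 0.0007645069973808707
the job is handed in; nothing more can be done
None
```

I gripped the post and slid the table until the larger hole stood under the pointer. It measured about 0.2 mm off in the side view, and I held it there for over 1 s. I then slid the smaller hole under the pointer, held about 1 s, opened the jaws, lifted clear and handed the job in at about 11.4 s.

- **Final check:** in the side camera the smaller hole is about 0.8 mm from the tip, against the 10 mm allowed. The calibration itself is only good to about 2 mm. The top view agrees by eye, but the wrist hid part of the scene there, so I did not measure it.
- **Forces:** the readings after each move stayed below about 4 N, and the gripper was well clear of the post and rod when I handed in.
- **Disagreements:** just after the second slide, an indirect estimate from the larger hole put the smaller one about 2 mm off, while the arm was still settling. No checks failed.

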